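# Close the flake tub and hold the vacuum pump on its valve

### The job

The lid of the green flake tub lies askew: first press it down until it is fully seated and level on the rim. Then take the hand vacuum pump out of its leaning dock and hold it upright with its rubber cup covering the small round valve on the lid, pressing lightly so that the cup is squeezed about half-way in, never bottomed out, and finish while still holding it there. Leave the other things on the board where they are.

Things in the scene. Friction and masses are not known exactly. Their poses are not given: they have to be found in the camera images.
- tub: Round green plastic tub, 100 mm outside diameter, 90 mm high, 4 mm wall, fixed to the board by a flat rubber foot. Origin: centre of its underside, z up. Four sprung nubs inside the rim grip the lid's plug: the lid goes down under a push of about 5 to 15 N and then stays down.
- lid_top (a point): Centre of the top face of the loose green lid: disc 106 mm across, 6 mm thick, with a plug (88 mm across, 11 mm deep) that enters the tub. z: lid's normal, up; x: to the thumb tab, a 22 mm wide lug 13 mm beyond the edge. At the start the tab side stands up about 4 degrees. Seated, this point is 96 mm above the board on the tub's axis. Pressing between centre and tab seats it.
- valve (a point): Centre of the top of the valve, a black rubber disc 14 mm across standing 2 mm above the lid's top face, 26 mm from the lid's centre on the side away from the thumb tab. Axes as lid_top. Seated, it is 98 mm above the board.
- pump_grip (a point): Grip point on the long axis of the white hand vacuum pump, a straight bar 120 mm long, 48 mm along its x and 40 mm along its y (flat faces to pinch), rubber cup at its lower end, about 0.22 kg. z: along the bar from cup to top. The point is 45 mm below the top, 75 mm above the bar's lower end, 109 mm above the face of the unsqueezed cup. Starts in the dock.
- cup_face (a point): Centre of the flat face of the pump's black rubber cup (28 mm across), on the pump's long axis, 34 mm beyond the bar's lower end when not squeezed; z up along the pump. Moves with the cup.
- cup (a joint): How far the sprung cup is squeezed into the pump: 0 free, 0.012 m bottomed out; spring 700 N/m (about 4 N at half-way).
- dock: Grey plastic dock fixed to the board, foot 110 by 66 mm; its sleeve (51 by 43 mm inside) leans 25 degrees to the dock's -x and holds the lowest 35 mm of the pump's bar, whose end sits on a ledge 50 mm above the board, cup hanging below. The pump draws out along its own axis: 35 mm frees the bar, 75 mm the cup too. Origin: underside, below the ledge's centre; z up.
- dish: Bystander: round glass feeding dish, 76 mm diameter, 25 mm high, loose. Origin: centre of its underside.
- cave: Bystander: grey ceramic shrimp cave, a tube 85 mm long (along its x), 60 mm across on a flat foot, 64 mm high, loose. Origin: centre of its underside.
- magnet: Bystander: white algae magnet 70 by 42 mm with a bail handle, 41 mm high, loose. Origin: centre of its underside.
- tweezer: Bystander: stainless planting tweezer, 200 mm long (along its x), lying flat, 26 mm at its widest, loose. Origin: middle of its underside.
- conditioner: Bystander: white plastic bottle, 48 mm diameter, 125 mm high, standing loose. Origin: centre of its underside.
Things that resemble listed ones, but are neither listed nor needed, are in the scene too. There is more than one size of the part that bears lid_top; the job needs the smallest. What is shaped like the part that bears pump_grip but red is not meant.

How it is judged:
On the way, in this order (a step that is already met when the one before it is completed fails the run):
1. the lid is seated flat on the tub's rim, before the pump leaves its dock (z of lid_top in the frame of tub between 0.092 and 0.0978 m and angle between lid_top's own z axis and vertical below 0.025 rad and horizontal distance between lid_top and tub below 0.006 m and distance between pump_grip and dock below 0.145 m), for 0.2 s.
2. the pump is held clear of its dock (contact force between pump and the fingers above 1 N and contact force between pump and dock below 0.05 N and height (world z) of pump_grip above 0.17 m), for 0.2 s.
At the end, for the whole second after the job is handed in: Lid seated (height within 2 mm, level within 1.4 degrees, centred); pump held by the gripper alone, upright within 7 degrees, cup centre within 7 mm of the valve centre, cup squeezed 2 to 10.5 mm, pressing the lid with 1 to 9 N, at rest, off the dock (z of lid_top in the frame of tub between 0.092 and 0.0978 m and angle between lid_top's own z axis and vertical below 0.025 rad and horizontal distance between lid_top and tub below 0.006 m and horizontal distance between cup_face and valve below 0.007 m and angle between pump_grip's own z axis and vertical below 0.12 rad and value of joint cup between 0.002 and 0.0105 m and contact force between pump and lid between 1 and 9 N and contact force between pump and the fingers above 1 N and contact force between pump and dock below 0.05 N and height (world z) of pump_grip above 0.18 m and linear speed of pump below 0.02 m/s); the arm keeps its last pose, push and grip.
It fails at once if the pump's cup is bottomed out (value of joint cup above 0.0117 m).
It fails at once if the pump is pressed hard on the lid (over 16 N) (contact force between pump and lid above 16 N).
It fails at once if a bystander (dish, cave, magnet, tweezer or bottle) is shifted by over 15 mm (distance of any of dish, cave, magnet, tweezer, conditioner from where it was at the start of the episode above 0.015 m).
It also fails if it takes over 51 s, if anything falls off the work surface, if the arm or the gripper's body presses on something with over 40 N, if the wrist force passes 120 N, or if a joint passes its speed limit or range.

### The arm

A 6-joint arm with a two-finger parallel gripper is mounted at the origin on the work surface. World frame = base frame: x ahead of the robot, y to its left, z up, the work surface at z = 0. Lengths are in m, angles in rad, forces in N, time in s.
With the tool pointing down it reaches from about 0.35 to 0.85 m from the base axis. Payload 8.1 kg.
Tool frame: the origin (TCP) lies at the very end of the fingers, on their centre line; the grasp point (between the pads) lies 19 mm behind it; z points along the fingers, y is the direction in which the jaws open and shut (so a half turn about z gives the same grasp; the last joint's range is limited). The gripper opens to 93 mm and grips with 3 to 60 N. Pads are 15 mm wide; open, the fingers measure 128 mm over their backs; the gripper's body (75 mm by 188 mm) begins 65 mm behind the grasp point.
Start: joints at [1.087, 0.13, 1.488, -0, 1.523, -0.085], TCP at [0.233, 0.553, 0.219] pointing down, gripper open.
Joint ranges: [-2.96, 2.96], [-0.89, 2.26], [0.02, 2.5], [-1.34, 4.48], [0, 2.73], [-2.66, 2.66]. Speed limits (rad/s): [2.39, 2.39, 2.79, 3.14, 3.14, 3.14].

### API

Orientations are given as a rotation vector (axis times angle).
In Python, from plant import robot gives the robot as it stands.
- The arm moves only by the shell command python3 -m pendant 'ROWS' [OPENING] [FORCE]. ROWS is JSON, a list of rows, each an object with "delta_pos": the shift along the tool's x, y, z in m, a list of three; "spin": the turn about the tool's z in rad. In form: [{"delta_pos": [dx, dy, dz], "spin": spin}, ...]. A call has 1 to 10 rows; each row is the pose to reach, as a shift and turn from the pose measured when the call began, along the tool's axes at that moment; what a row does not reach only later rows make up. A row lasts 1/10 s, in which the tool goes at most 50 mm and 8.59 degrees, less where a joint would pass 70% of its speed; a pose out of reach is approached as far as the arm can. A call with a gripper value outside its range is refused whole. OPENING is the closure, from -1 (fully open) to 1 (shut), set as the call begins (- or left out, the last holds). The fingers move at their own pace and stop on an object; FORCE is the grip in N (left out, the last holds). Time passes only in rows, so rows that repeat a pose let the fingers close. It gives the time, the measured TCP pose, the force and the opening at its end, in the units of the state.
- robot.read_state(): the state, without advancing time (a new reading comes with each control period).
- robot.read_camera(name): name is "scene" or "top" or "wrist"; returns a dict with "color" (400x640x3 uint8, blue, green, red), "camera_matrix" (3x3 intrinsics, pixels), "R" (3x3) and "t" (3): a world point X has camera coordinates R X + t. Camera axes: x right, y down, z forward; pixel columns grow to the right and rows downward; lengths in m; the calibration is good to about 2 mm. A picture is of the moment at which its call begins. There is no depth.
- robot.close_job(): hands the job in, once; it reports no verdict.
Trained networks look in the newest picture that a camera, given by its name, has taken for a name from the list of things; names that differ only in an ending like _2 or _b are one class to them, and where a whole thing is asked for, a point or a joint stands for the part that bears it (a point fixed in the world has none). Each returns a list of dicts, best first, with "score" (0 to 1); they miss things now and then, are a little off and sometimes report something else, mostly with a low value. They report only what shows in the picture. A call takes as long as a camera call. They do not tell look-alikes from the thing itself.
- robot.outline_of(camera, label): "mask" (400x640 bool, what is visible of it).
- robot.mark_of(camera, label): "location" ([x, y, z] in m, in the coordinates of the camera as it stood for that picture, good to about 4 mm: a listed point, or the origin of a listed thing).
The state is a dict: "t": time; "q": joint angles; "dq": joint speeds; "joint_torque": joint torques, N m; "tool_pos": TCP position; "orientation": TCP orientation; "force": force on the tool from outside, world axes, zero at the start; "wrist_torque": the same for the moment, N m; "opening": finger opening in m.
Only numpy, scipy, OpenCV 4.12 (cv2) and the standard library are available. Lean on these libraries where they do the work, as an engineer would, in place of code of your own. Each camera call takes 0.05 s, during which the arm holds its last target.

## Working session

There is one attempt and no reset: what is moved stays moved. The work goes in short steps, Python scripts to look and compute and a shell command to move; the robot and the scene stay as the last step left them, time stands still between calls to the robot, and variables do not carry over. Pictures are saved under pics/ and viewed, and the job is handed in when it is done.

```bash
ls; mkdir -p pics
cat > h.py <<'E'
import numpy as np, cv2
from plant import robot
from scipy.spatial.transform import Rotation as Rn
def cam(n,f=None):
    c=robot.read_camera(n)
    if f: cv2.imwrite('pics/'+f,c['color'])
    return c
def world(c,p): return c['R'].T@(np.array(p)-c['t'])
def pix(c,X):
    p=c['camera_matrix']@(c['R']@np.array(X)+c['t']); return p[:2]/p[2]
E
python3 - <<'E'
from h import *
s=robot.read_state(); print({k:np.round(v,3) for k,v in s.items()})
for n in ['scene','top','wrist']:
    c=cam(n,n+'0.png')
    print(n,np.round(-c['R'].T@c['t'],3))
    for l in ['tub','lid_top','valve','pump_grip','cup_face','dock','dish','cave','magnet','tweezer','conditioner']:
        for d in robot.mark_of(n,l): print(l,round(d['score'],2),np.round(world(c,d['location']),3),np.round(pix(c,world(c,d['location']))))
E
```

```text
pics
{'t': np.float64(0.0), 'q': array([ 1.087,  0.131,  1.489,  0.   ,  1.523, -0.085]), 'dq': array([-0.   , -0.002, -0.001,  0.   ,  0.001, -0.001]), 'joint_torque': array([ 0.0000e+00, -5.5985e+01, -4.9175e+01,  7.7000e-02,  3.6000e-02,
       -0.0000e+00]), 'tool_pos': array([0.233, 0.552, 0.218]), 'orientation': array([-6.220e-01, -3.079e+00,  3.000e-03]), 'force': array([-0.128,  0.023, -0.387]), 'wrist_torque': array([-0.007,  0.038,  0.039]), 'opening': np.float64(0.093)}
scene [ 1.317 -0.134  0.675]
tub 0.72 [ 0.581  0.185 -0.003] [382. 219.]
tub 0.26 [ 0.541 -0.123  0.116] [234. 185.]
lid_top 0.78 [0.577 0.181 0.097] [382. 182.]
lid_top 0.57 [0.536 0.378 0.024] [454. 185.]
lid_top 0.55 [0.371 0.189 0.026] [356. 158.]
valve 0.97 [0.353 0.154 0.03 ] [340. 154.]
valve 0.95 [0.57  0.385 0.025] [463. 192.]
valve 0.89 [0.577 0.16  0.097] [373. 183.]
valve 0.58 [ 0.745 -0.198 -0.002] [211. 310.]
pump_grip 0.71 [ 0.533 -0.336  0.019] [136. 236.]
pump_grip 0.68 [ 0.54  -0.128  0.116] [232. 186.]
cup_face 0.53 [ 0.579 -0.139  0.02 ] [234. 234.]
cup_face 0.45 [ 0.633 -0.299  0.017] [
[... 785 characters left out ...]
1 0.1  ] [264. 197.]
pump_grip 0.9 [ 0.537 -0.118  0.118] [385. 214.]
pump_grip 0.74 [ 0.539 -0.339  0.021] [464. 219.]
pump_grip 0.53 [0.413 0.004 0.004] [329. 268.]
cup_face 0.4 [ 0.637 -0.301  0.021] [447. 181.]
dock 0.91 [ 0.567 -0.135 -0.001] [382. 208.]
dock 0.29 [ 0.557 -0.001 -0.003] [331. 211.]
dish 0.79 [0.413 0.007 0.002] [327. 268.]
cave 0.81 [ 0.554  0.    -0.001] [330. 212.]
cave 0.22 [0.411 0.006 0.003] [328. 268.]
magnet 0.68 [0.697 0.016 0.002] [325. 159.]
magnet 0.3 [ 0.579  0.187 -0.001] [259. 202.]
tweezer 0.6 [ 0.744 -0.204  0.003] [407. 143.]
conditioner 0.75 [ 0.748  0.171 -0.003] [267. 140.]
conditioner 0.15 [ 0.58   0.184 -0.002] [260. 202.]
wrist [0.17  0.581 0.385]
```

View pics/scene0.png

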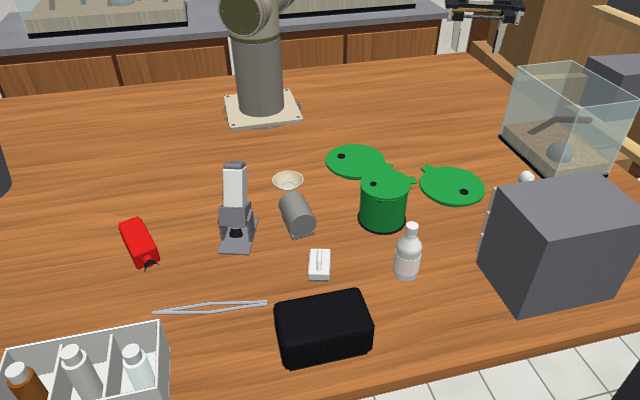

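View pics/top0.png

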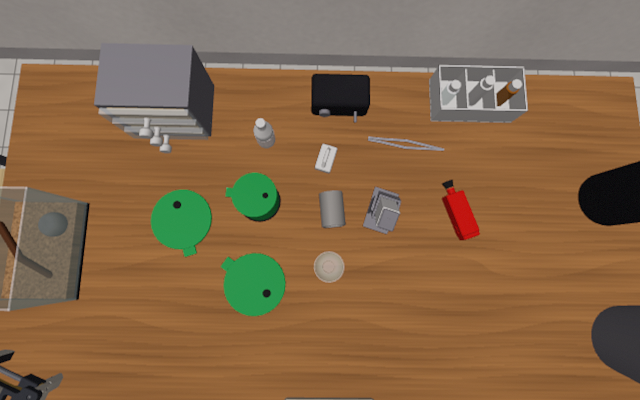

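The scene picture shows the small lid on the tub at (382,182), the pump in its dock at (235,190), and the red decoy at (138,240). The two larger lids lie on the board at (355,160) and (452,185). The networks agree with this: tub at about (0.579,0.185), and the tab points roughly along +y. Next I go above the press point.

```bash
cat >> h.py <<'E'
def go(X):
    s=robot.read_state(); R=Rn.from_rotvec(s['orientation']).as_matrix()
    return np.round(R.T@(np.array(X)-s['tool_pos']),4)
def axes():
    s=robot.read_state(); R=Rn.from_rotvec(s['orientation']).as_matrix()
    print('pos',np.round(s['tool_pos'],4),'x',np.round(R[:,0],3),'y',np.round(R[:,1],3),'z',np.round(R[:,2],3),'F',np.round(s['force'],1),'op',round(float(s['opening']),4),'t',s['t'])
E
python3 - <<'E'
from h import *
axes(); print(go([.30,.35,.26]),go([.584,.210,.2]))
E
```

```text
pos [0.233  0.5529 0.2186] x [-0.922  0.388 -0.   ] y [ 0.388  0.922 -0.   ] z [ 0. -0. -1.] F [-0.1 -0.  -0.1] op 0.0926 t 1.8
[-0.1406 -0.161  -0.0414] [-0.4566 -0.1797  0.0186]
```

```bash
python3 -m pendant '[{"delta_pos":[-0.03,-0.03,-0.01],"spin":0},{"delta_pos":[-0.06,-0.065,-0.02],"spin":0},{"delta_pos":[-0.09,-0.1,-0.02],"spin":0},{"delta_pos":[-0.13,-0.13,-0.02],"spin":0},{"delta_pos":[-0.17,-0.15,-0.02],"spin":0},{"delta_pos":[-0.215,-0.165,-0.02],"spin":0},{"delta_pos":[-0.26,-0.175,-0.02],"spin":0},{"delta_pos":[-0.308,-0.18,-0.02],"spin":0},{"delta_pos":[-0.356,-0.18,-0.02],"spin":0},{"delta_pos":[-0.37,-0.18,-0.02],"spin":0}]' -1
python3 - <<'E'
from h import *
axes()
c=cam('wrist','w1.png')
for l in ['lid_top','valve']:
    for d in robot.mark_of('wrist',l): print(l,round(d['score'],2),np.round(world(c,d['location']),4),np.round(pix(c,world(c,d['location']))))
print(go([.584,.210,.13]),pix(c,[.58,.185,.096]))
E
```

```text
t: 2.8
tool_pos: [0.5072, 0.2407, 0.2383]
orientation: [0.627, 3.077, -0.001]
force: [-0.4, 0.1, 0.4]
opening: 0.0934
pos [0.5072 0.2407 0.2383] x [-0.92   0.392 -0.001] y [ 0.392  0.92  -0.   ] z [ 0.001 -0.001 -1.   ] F [-0.4  0.1  0.4] op 0.0934 t 2.8
lid_top 0.96 [0.532  0.3791 0.025 ] [432. 150.]
lid_top 0.89 [0.3741 0.1884 0.0217] [225.  87.]
lid_top 0.8 [0.5841 0.186  0.0997] [295. 277.]
valve 0.82 [0.5639 0.3863 0.0241] [446. 173.]
valve 0.6 [0.3547 0.1554 0.0293] [188.  81.]
valve 0.56 [0.5816 0.1548 0.1007] [266. 286.]
[-0.0867  0.0007  0.1081] [292.55045012 272.73192349]
```

View pics/w1.png

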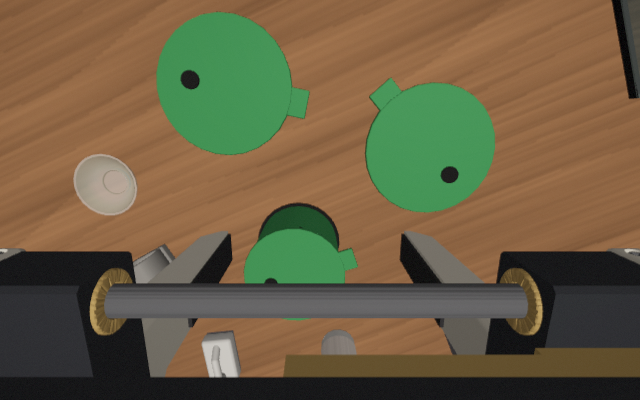

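The wrist picture shows the tub's lid at (295,275), its tab at (348,260) and the valve at (270,285), which matches the other views. Now I close the fingers and press between the centre and the tab.

```bash
python3 -m pendant '[{"delta_pos":[-0.03,0,0],"spin":0},{"delta_pos":[-0.06,0,0.02],"spin":0},{"delta_pos":[-0.0867,0,0.05],"spin":0},{"delta_pos":[-0.0867,0,0.09],"spin":0},{"delta_pos":[-0.0867,0,0.11],"spin":0},{"delta_pos":[-0.0867,0,0.118],"spin":0},{"delta_pos":[-0.0867,0,0.118],"spin":0}]' 1 30; python3 -c "
from h import *
axes()"
```

```text
t: 3.65
tool_pos: [0.582, 0.2104, 0.1193]
orientation: [-0.622, -3.076, 0.002]
force: [0.7, 1.0, 0.1]
opening: 0.0412
pos [0.582  0.2104 0.1193] x [-0.922  0.388  0.003] y [ 0.388  0.922 -0.002] z [-0.003 -0.    -1.   ] F [0.7 1.  0.1] op 0.0412 t 3.65
```

```bash
python3 -m pendant '[{"delta_pos":[0,0,0],"spin":0},{"delta_pos":[0,0,0.003],"spin":0},{"delta_pos":[0,0,0.006],"spin":0},{"delta_pos":[0,0,0.009],"spin":0},{"delta_pos":[0,0,0.012],"spin":0},{"delta_pos":[0,0,0.014],"spin":0},{"delta_pos":[0,0,0.016],"spin":0},{"delta_pos":[0,0,0.017],"spin":0}]' 1; python3 -m pendant '[{"delta_pos":[0,0,0.002],"spin":0},{"delta_pos":[0,0,0.003],"spin":0}]'
```

```text
t: 4.45
tool_pos: [0.5818, 0.2102, 0.102]
orientation: [-0.622, -3.076, 0.002]
force: [-0.3, 0.9, 0.4]
opening: 0.0003
t: 4.65
tool_pos: [0.5819, 0.2102, 0.0991]
orientation: [-0.622, -3.076, 0.002]
force: [-1.8, -0.9, 3.7]
opening: 0.0006
```

```bash
for i in 1 2 3 ; do python3 -m pendant '[{"delta_pos":[0,0,0.001],"spin":0},{"delta_pos":[0,0,0.002],"spin":0}]'|grep -E "tool_pos|force"; done
```

```text
tool_pos: [0.5822, 0.2102, 0.0974]
force: [-0.6, -0.9, 6.4]
tool_pos: [0.5827, 0.2102, 0.0964]
force: [-2.5, -2.5, 8.7]
tool_pos: [0.5828, 0.2101, 0.0962]
force: [-9.8, -3.4, 20.3]
```

The force rose steeply at z = 0.096, which looks like the rim. I back off and check.

```bash
python3 -m pendant '[{"delta_pos":[0,0,0.0],"spin":0},{"delta_pos":[0,0,-0.02],"spin":0},{"delta_pos":[0,-0.03,-0.06],"spin":0},{"delta_pos":[0.03,-0.06,-0.1],"spin":0},{"delta_pos":[0.06,-0.09,-0.12],"spin":0},{"delta_pos":[0.1,-0.11,-0.13],"spin":0},{"delta_pos":[0.12,-0.12,-0.13],"spin":0},{"delta_pos":[0.12,-0.12,-0.13],"spin":0}]' -1
python3 - <<'E'
from h import *
axes()
for n in ['wrist','top','scene']:
    c=cam(n,n+'2.png')
    for l in ['lid_top','valve','pump_grip','dock']:
        for d in robot.mark_of(n,l)[:3]: print(n,l,round(d['score'],2),np.round(world(c,d['location']),4),np.round(pix(c,world(c,d['location']))))
    if n!='top':
        im=c['color'].copy();p=pix(c,[.58,.186,.096]).astype(int)
        im=im[max(0,p[1]-80):p[1]+80,max(0,p[0]-100):p[0]+100]; cv2.imwrite('pics/%s2c.png'%n,cv2.resize(im,None,fx=3,fy=3))
E
```

```text
t: 6.05
tool_pos: [0.4241, 0.1462, 0.2271]
orientation: [-0.622, -3.079, 0.0]
force: [0.4, -0.3, -0.4]
opening: 0.0596
pos [0.4241 0.1462 0.2271] x [-0.922  0.388  0.   ] y [ 0.388  0.922 -0.   ] z [-0. -0. -1.] F [ 0.4 -0.3 -0.4] op 0.0596 t 6.05
wrist lid_top 0.86 [0.3776 0.1878 0.0257] [333. 127.]
wrist lid_top 0.69 [0.5323 0.3816 0.0241] [536. 186.]
wrist lid_top 0.61 [0.5884 0.1799 0.0946] [404. 320.]
wrist valve 0.87 [0.5825 0.1541 0.0953] [379. 324.]
wrist valve 0.82 [0.3523 0.1582 0.0287] [299. 116.]
wrist valve 0.6 [0.5642 0.388  0.0282] [550. 209.]
top lid_top 0.95 [0.5278 0.3771 0.0251] [180. 219.]
top lid_top 0.84 [0.5798 0.1858 0.0974] [253. 195.]
top valve 0.74 [0.5669 0.3828 0.0286] [178. 204.]
top valve 0.63 [0.5779 0.1615 0.1006] [264. 195.]
top valve 0.17 [ 0.746  -0.2018  0.0025] [406. 142.]
top pump_grip 0.84 [ 0.5354 -0.3397  0.0221] [465. 220.]
top pump_grip 0.78 [ 0.5356 -0.1183  0.1201] [386. 214.]
top dock 0.94 [ 0.5668 -0.136  -0.0022] [383. 208.]
scene lid_top 0.71 [0.5804 0.1826 0.0929] [384. 184.]
scene lid_top 0.57 [0.5367 0.3759 0.0246] [453. 185.]
scene valve 0.87 [0.568  0.3858 0.0249] [463. 192.]
scene valve 0.86 [0.3549 0.1544 0.0291] [341. 155.]
scene valve 0.58 [0.5826 0.1581 0.093 ] [373. 186.]
scene pump_grip 0.89 [ 0.5299 -0.3354  0.0191] [136. 235.]
scene pump_grip 0.86 [ 0.5421 -0.1242  0.1158] [234. 186.]
scene dock 0.83 [ 0.5668 -0.134  -0.    ] [237. 237.]
```

View pics/scene2c.png

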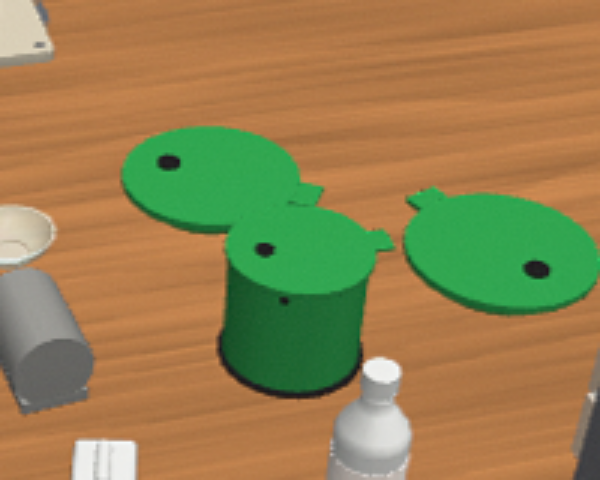

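View pics/wrist2.png

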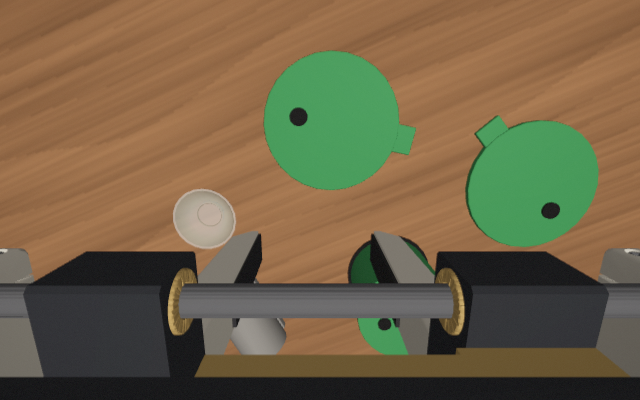

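Run:
```python
from h import *
c=cam('scene')
im=cv2.resize(c['color'],None,fx=6,fy=6,interpolation=cv2.INTER_CUBIC)
a=np.linspace(0,2*np.pi,200)
for z,col in[(.096,(0,0,255)),(.090,(255,255,0))]:
    for r in [.053]:
        P=np.array([pix(c,[.5795+r*np.cos(t),.185+r*np.sin(t),z]) for t in a])
        cv2.polylines(im,[((P+.5)*6-.5).astype(int)],True,col,1)
P=pix(c,[.58,.185,.07])*6; x,y=P.astype(int)
cv2.imwrite('pics/ov.png',im[y-260:y+240,x-300:x+300])
```

```text
(no output)
```

View pics/ov.png

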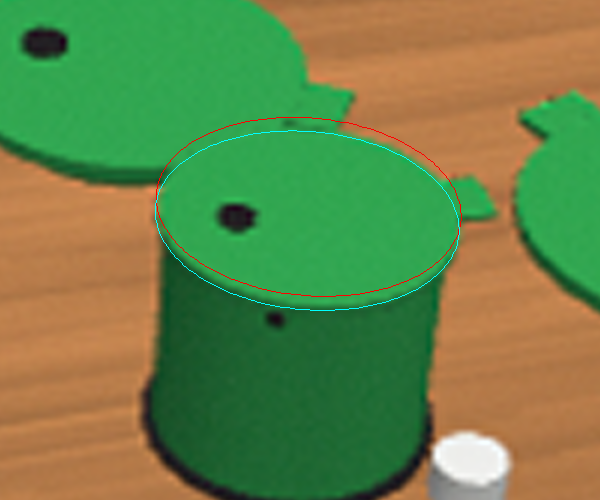

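The overlay shows the lid parallel to the seated-rim ellipse, about 1 px off, so it is level and seated. Next I move over the dock for a close look.

```bash
python3 -c "
from h import *
print(go([.612,-.152,.25]))"
```

```text
[-0.2873 -0.2026 -0.0236]
```

```bash
python3 -m pendant '[{"delta_pos":[-0.035,-0.025,-0.02],"spin":0},{"delta_pos":[-0.07,-0.05,-0.024],"spin":0},{"delta_pos":[-0.11,-0.077,-0.024],"spin":0},{"delta_pos":[-0.15,-0.105,-0.024],"spin":0},{"delta_pos":[-0.19,-0.133,-0.024],"spin":0},{"delta_pos":[-0.23,-0.16,-0.024],"spin":0},{"delta_pos":[-0.265,-0.187,-0.024],"spin":0},{"delta_pos":[-0.287,-0.203,-0.024],"spin":0},{"delta_pos":[-0.287,-0.203,-0.024],"spin":0},{"delta_pos":[-0.287,-0.203,-0.024],"spin":0}]' -1
python3 - <<'E'
from h import *
axes()
c=cam('wrist','w3.png')
for l in ['pump_grip','cup_face','dock']:
    for d in robot.mark_of('wrist',l)[:3]: print(l,round(d['score'],2),np.round(world(c,d['location']),4),np.round(pix(c,world(c,d['location']))))
np.savez('w3.npz',**c)
E
```

```text
t: 7.85
tool_pos: [0.6113, -0.1524, 0.2498]
orientation: [-0.623, -3.077, 0.001]
force: [0.4, -0.1, 0.3]
opening: 0.0926
pos [ 0.6113 -0.1524  0.2498] x [-0.921  0.389  0.002] y [ 0.389  0.921 -0.001] z [-0.002  0.    -1.   ] F [ 0.4 -0.1  0.3] op 0.0926 t 7.85
pump_grip 0.91 [ 0.5359 -0.1209  0.1173] [314. 103.]
pump_grip 0.83 [ 0.5342 -0.3309  0.0225] [157. 174.]
pump_grip 0.74 [0.7485 0.1717 0.0029] [587. 173.]
dock 0.6 [ 0.5696 -0.1312  0.0029] [317. 136.]
```

View pics/w3.png

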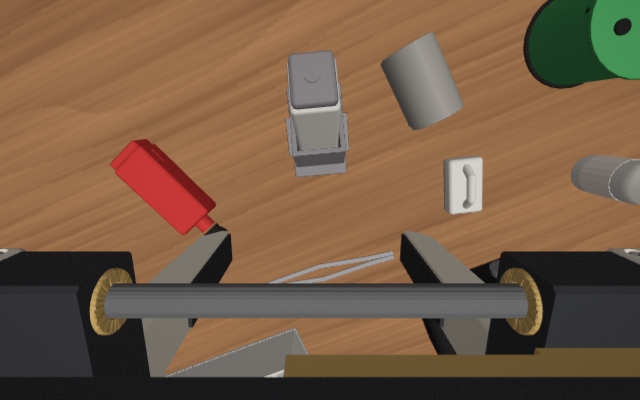

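Run:
```python
import cv2
im=cv2.imread('pics/w3.png')[35:190,250:385]
cv2.imwrite('pics/w3c.png',cv2.resize(im,None,fx=3.8,fy=3.8,interpolation=cv2.INTER_CUBIC))
```

```text
(no output)
```

View pics/w3c.png

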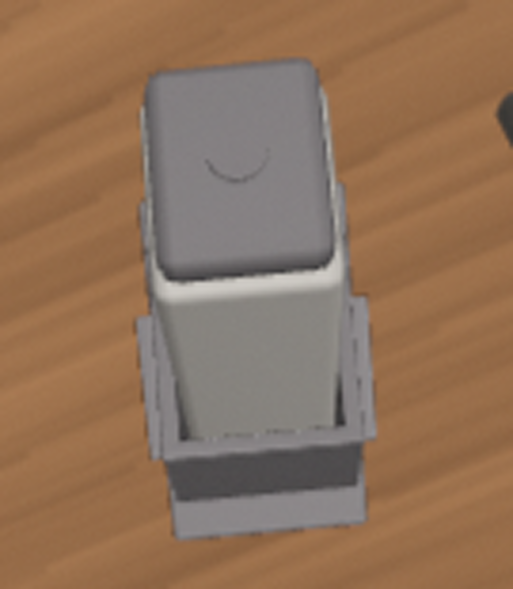

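The picture shows the pump top at (313,75), with the dock and pump turned about 5.3° from the tool's axes. The networks and the geometry agree on the grip point, (0.537,-0.122,0.118). I grip 12 mm higher so the weight hangs below the pads.

```bash
python3 -c "
from h import *
c=np.load('w3.npz'); print(np.round(c['R'],3))
print(go([.532,-.1205,.110]))"
```

```text
[[ 0.389  0.921 -0.   ]
 [ 0.893 -0.377  0.247]
 [ 0.227 -0.096 -0.969]]
[ 0.0848 -0.0025  0.1409]
```

```bash
python3 -m pendant '[{"delta_pos":[0.04,-0.001,0],"spin":-0.05},{"delta_pos":[0.085,-0.0025,0],"spin":-0.095},{"delta_pos":[0.085,-0.0025,0.03],"spin":-0.095},{"delta_pos":[0.085,-0.0025,0.07],"spin":-0.095},{"delta_pos":[0.085,-0.0025,0.11],"spin":-0.095},{"delta_pos":[0.085,-0.0025,0.135],"spin":-0.095},{"delta_pos":[0.085,-0.0025,0.141],"spin":-0.095},{"delta_pos":[0.085,-0.0025,0.141],"spin":-0.095}]' -1
python3 - <<'E'
from h import *
axes(); cam('wrist','w4.png'); c=cam('scene')
p=pix(c,[.54,-.12,.11]).astype(int)
cv2.imwrite('pics/s4.png',cv2.resize(c['color'][p[1]-90:p[1]+80,p[0]-100:p[0]+100],None,fx=3,fy=3))
E
```

```text
t: 8.85
tool_pos: [0.5312, -0.1197, 0.1095]
orientation: [-0.471, -3.104, 0.001]
force: [0.4, 0.0, 0.2]
opening: 0.0926
pos [ 0.5312 -0.1197  0.1095] x [-0.955  0.297  0.002] y [ 0.297  0.955 -0.001] z [-0.002 -0.    -1.   ] F [0.4 0.  0.2] op 0.0926 t 8.85
```

View pics/s4.png

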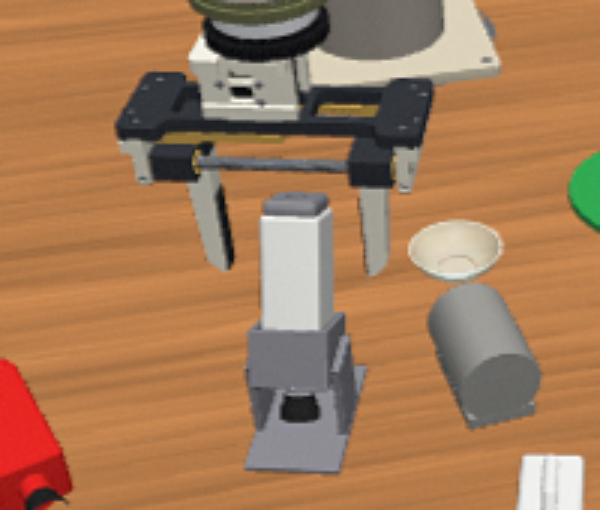

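View pics/w4.png

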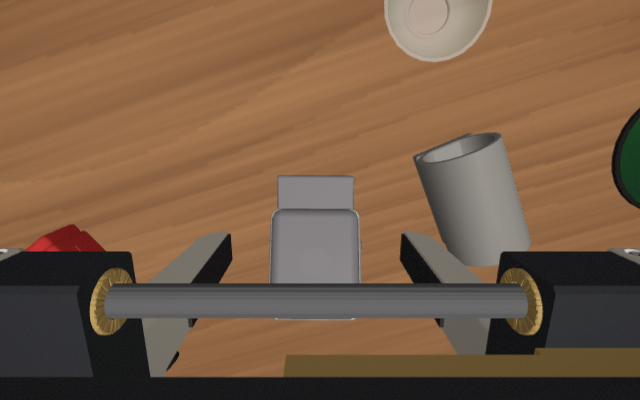

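The fingers straddle the pump (wrist view: cap at (315,250)), centred and square. I close now.

```bash
python3 -m pendant '[{"delta_pos":[0,0,0],"spin":0},{"delta_pos":[0,0,0],"spin":0},{"delta_pos":[0,0,0],"spin":0},{"delta_pos":[0,0,0],"spin":0},{"delta_pos":[0,0,0],"spin":0},{"delta_pos":[0,0,0],"spin":0},{"delta_pos":[0,0,0],"spin":0},{"delta_pos":[0,0,0],"spin":0}]' 1 25; python3 -c "
from h import *
axes()"
```

```text
t: 9.75
tool_pos: [0.533, -0.1205, 0.1118]
orientation: [0.472, 3.104, -0.002]
force: [0.5, -0.3, -0.4]
opening: 0.0397
pos [ 0.533  -0.1205  0.1118] x [-0.955  0.297 -0.002] y [ 0.297  0.955 -0.001] z [ 0.002 -0.001 -1.   ] F [ 0.5 -0.3 -0.4] op 0.0397 t 9.75
```

```bash
python3 -m pendant '[{"delta_pos":[0.004,0,-0.009],"spin":0},{"delta_pos":[0.0085,0,-0.018],"spin":0},{"delta_pos":[0.0125,0,-0.027],"spin":0},{"delta_pos":[0.017,0,-0.036],"spin":0},{"delta_pos":[0.021,0,-0.0453],"spin":0},{"delta_pos":[0.021,0,-0.0453],"spin":0}]'
python3 - <<'E'
from h import *
axes();  c=cam('scene')
p=pix(c,[.54,-.12,.13]).astype(int)
cv2.imwrite('pics/s5.png',cv2.resize(c['color'][max(0,p[1]-100):p[1]+90,p[0]-100:p[0]+100],None,fx=3,fy=3))
E
```

```text
t: 10.35
tool_pos: [0.5133, -0.1143, 0.1591]
orientation: [0.472, 3.102, -0.002]
force: [0.6, -0.1, -2.9]
opening: 0.0399
pos [ 0.5133 -0.1143  0.1591] x [-0.955  0.297 -0.004] y [ 0.297  0.955 -0.001] z [ 0.004 -0.002 -1.   ] F [ 0.6 -0.1 -2.9] op 0.0399 t 10.35
```

View pics/s5.png

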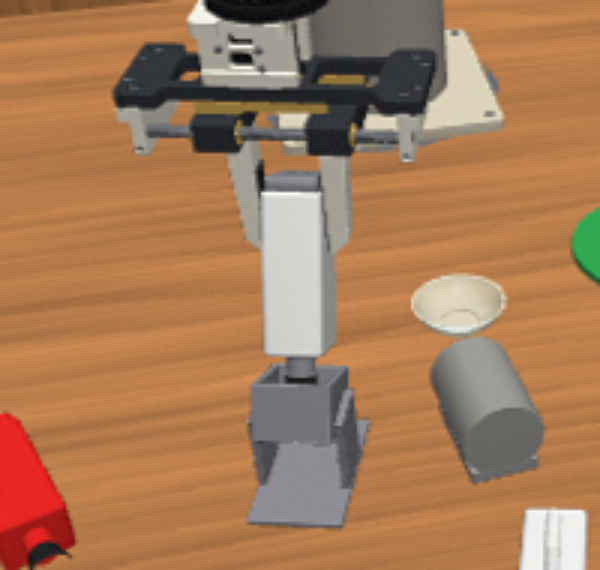

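The bar is clear and the cup is still inside the sleeve. The tool can't tilt, so I use the sleeve wall to pivot the pump upright between softly gripping pads.

```bash
python3 -m pendant '[{"delta_pos":[0,0,-0.002],"spin":0},{"delta_pos":[-0.006,0,-0.004],"spin":0},{"delta_pos":[-0.012,0,-0.006],"spin":0},{"delta_pos":[-0.018,0,-0.008],"spin":0},{"delta_pos":[-0.024,0,-0.008],"spin":0},{"delta_pos":[-0.03,0,-0.008],"spin":0},{"delta_pos":[-0.03,0,-0.008],"spin":0}]' 1 8
python3 - <<'E'
from h import *
axes();  c=cam('scene')
p=pix(c,[.54,-.12,.13]).astype(int)
cv2.imwrite('pics/s6.png',cv2.resize(c['color'][max(0,p[1]-100):p[1]+90,p[0]-100:p[0]+100],None,fx=3,fy=3))
c=cam('wrist','w6.png')
E
```

```text
t: 11.1
tool_pos: [0.5425, -0.1235, 0.166]
orientation: [0.472, 3.102, -0.002]
force: [-0.1, -0.8, -3.0]
opening: 0.0404
pos [ 0.5425 -0.1235  0.166 ] x [-0.955  0.297 -0.004] y [ 0.297  0.955 -0.001] z [ 0.003 -0.002 -1.   ] F [-0.1 -0.8 -3. ] op 0.0404 t 11.1
```

View pics/s6.png

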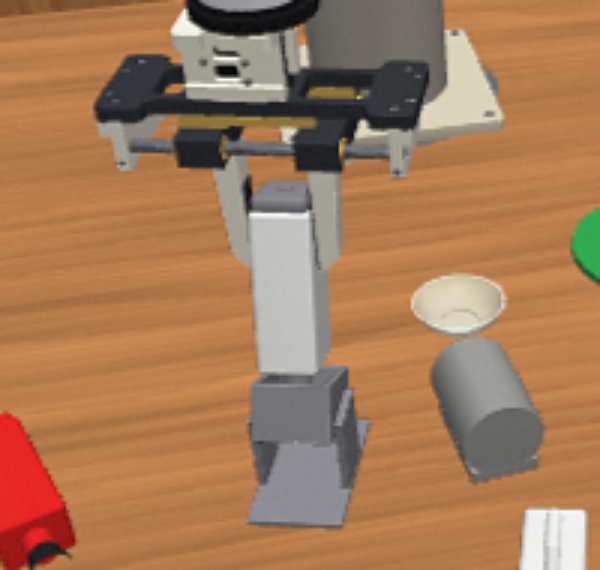

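View pics/w6.png

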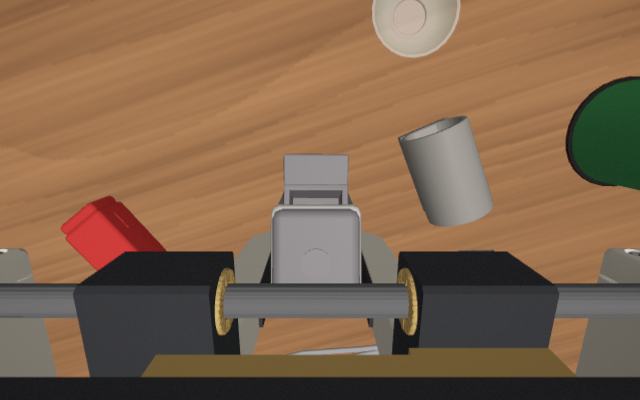

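The pump is pivoting upright between the pads, so I continue.

```bash
python3 -m pendant '[{"delta_pos":[-0.006,0,-0.002],"spin":0},{"delta_pos":[-0.012,0,-0.004],"spin":0},{"delta_pos":[-0.018,0,-0.005],"spin":0},{"delta_pos":[-0.024,0,-0.005],"spin":0},{"delta_pos":[-0.028,0,-0.005],"spin":0},{"delta_pos":[-0.028,0,-0.005],"spin":0}]' 1 8
python3 - <<'E'
from h import *
axes();  c=cam('scene')
p=pix(c,[.54,-.12,.13]).astype(int)
cv2.imwrite('pics/s7.png',cv2.resize(c['color'][max(0,p[1]-100):p[1]+90,p[0]-100:p[0]+100],None,fx=3,fy=3))
c=cam('wrist','w7.png')
for n in ['scene','wrist']:
  c=cam(n)
  for l in ['pump_grip','cup_face']:
    for d in robot.mark_of(n,l)[:3]: print(n,l,round(d['score'],2),np.round(world(c,d['location']),4),np.round(pix(c,world(c,d['location']))))
E
```

```text
t: 11.8
tool_pos: [0.5693, -0.1318, 0.1711]
orientation: [0.472, 3.102, -0.002]
force: [0.1, 0.4, -2.4]
opening: 0.0402
pos [ 0.5693 -0.1318  0.1711] x [-0.955  0.297 -0.004] y [ 0.297  0.955 -0.001] z [ 0.003 -0.002 -1.   ] F [ 0.1  0.4 -2.4] op 0.0402 t 11.8
scene pump_grip 0.92 [ 0.5362 -0.3349  0.0211] [136. 236.]
scene pump_grip 0.85 [ 0.5668 -0.1326  0.1736] [227. 170.]
scene cup_face 0.38 [ 0.6388 -0.2994  0.0177] [153. 270.]
wrist pump_grip 0.75 [ 0.5345 -0.3327  0.0262] [113. 215.]
```

View pics/s7.png

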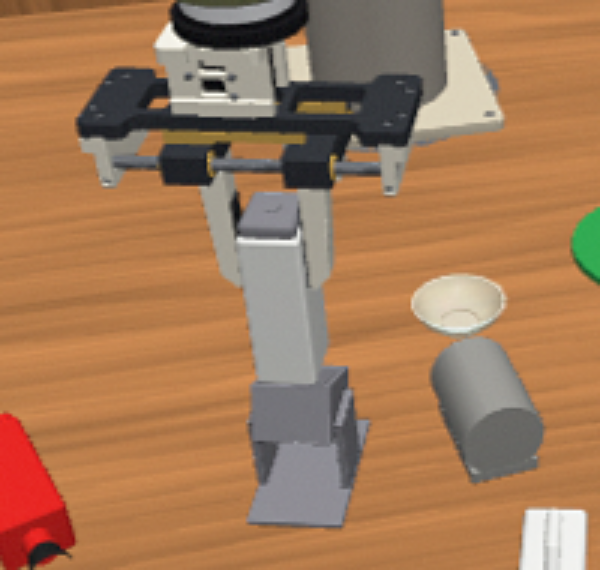

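View pics/w7.png

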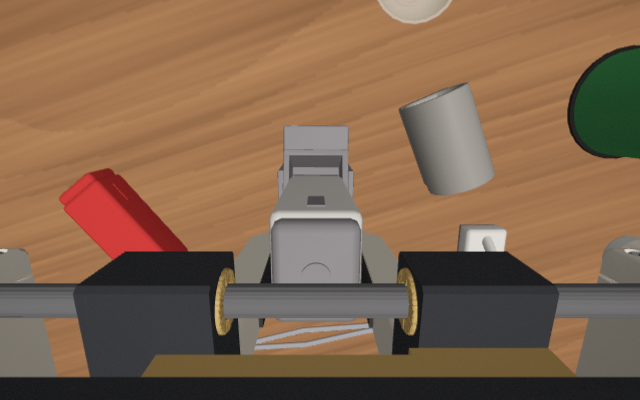

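```bash
cat >> h.py <<'E'
def model(c,th,s0=0.012,ax=0.0):
    # th lean toward tool +x (deg); returns key pixels
    s=robot.read_state(); R=Rn.from_rotvec(s['orientation']).as_matrix()
    G=s['tool_pos']-0.019*R[:,2]; t=np.radians(th)
    u=np.array([0,0,1.]); l=R[:,0]; y=R[:,1]
    z=np.cos(t)*u+np.sin(t)*l; x=np.cos(t)*l-np.sin(t)*u
    f=lambda a,b,d: pix(c,G+a*x+b*y+d*z+ax*x)
    T=.045-s0; B=-.075-s0
    return np.round([f(a,b,d) for d in (T,B) for a in (.024,-.024) for b in (-.02,.02)]),G,z
E
python3 - <<'E'
from h import *
for n in ['wrist','scene']:
    c=cam(n); 
    if n=='scene': o=pix(c,[.54,-.12,.13]).astype(int); print(o)
    for th in (-10,-5,0,5,10,15):
        p=model(c,th)[0]; print(n,th,p.astype(int).tolist())
    if n=='wrist': cv2.imwrite('pics/w7c.png',cv2.resize(c['color'][110:330,220:420],None,fx=2.7,fy=2.7))
E
```

```text
wrist -10 [[258, 259], [366, 259], [266, 352], [359, 352], [286, 160], [342, 160], [288, 220], [340, 220]]
wrist -5 [[259, 249], [366, 249], [265, 350], [360, 350], [286, 170], [342, 170], [288, 230], [340, 230]]
wrist 0 [[259, 240], [365, 240], [264, 348], [361, 348], [287, 179], [341, 179], [288, 241], [340, 241]]
wrist 5 [[260, 231], [365, 231], [263, 346], [362, 346], [287, 189], [341, 189], [288, 251], [340, 251]]
wrist 10 [[261, 222], [364, 222], [262, 342], [363, 342], [288, 199], [340, 199], [288, 261], [340, 261]]
wrist 15 [[261, 214], [363, 214], [261, 337], [363, 337], [288, 209], [340, 209], [288, 272], [340, 272]]
[235 179]
scene -10 [[216, 141], [237, 141], [210, 158], [232, 159], [226, 185], [246, 186], [221, 203], [242, 204]]
scene -5 [[216, 141], [237, 141], [210, 156], [232, 157], [226, 189], [245, 189], [221, 205], [241, 206]]
scene 0 [[217, 141], [238, 141], [210, 154], [232, 155], [225, 192], [245, 192], [219, 207], [240, 207]]
scene 5 [[217, 141], [238, 142], [211, 153], [233, 153], [224, 195], [244, 195], [218, 208], [239, 209]]
scene 10 [[218, 141], [239, 142], [211, 151], [233, 152], [223, 198], [243, 198], [217, 209], [238, 210]]
scene 15 [[218, 142], [239, 142], [211, 149], [233, 150], [223, 200], [242, 201], [216, 210], [237, 211]]
```

View pics/w7c.png

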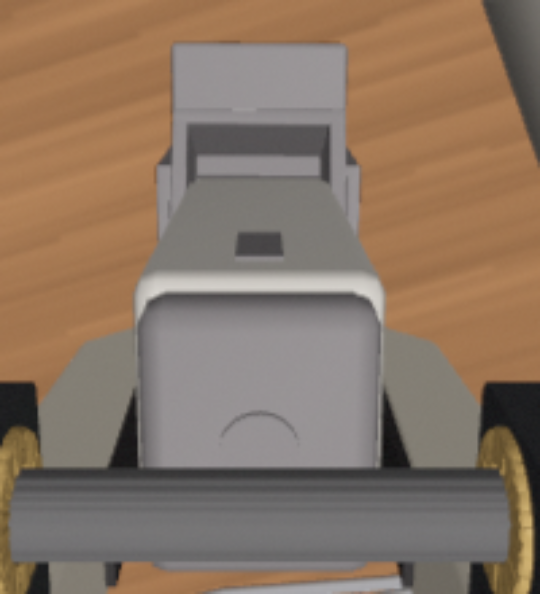

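Run:
```python
from h import *
c=cam('wrist'); 
from scipy.optimize import least_squares
def res(v,ins):
    th,s0,ax=v
    s=robot.read_state(); 
    R=Rn.from_rotvec(s['orientation']).as_matrix()
    G=s['tool_pos']-0.019*R[:,2]; t=np.radians(th)
    u=np.array([0,0,1.]); l=R[:,0]; y=R[:,1]
    z=np.cos(t)*u+np.sin(t)*l; x=np.cos(t)*l-np.sin(t)*u
    f=lambda a,b,d: pix(c,G+(a+ax)*x+b*y+d*z)
    T=.045-s0; B=-.075-s0
    P=[f(.024,-.02,B),f(.024,.02,B),f(.024-ins,-.02+ins,T),f(.024-ins,.02-ins,T),f(-.024+ins,0,T)]
    ob=[(290,176),(341,176),(272.5,219),(360.5,219),(316,319)]
    r=np.array(P)-ob; r[4,0]=0
    return r.ravel()
for ins in (0,.001,.002,.003):
    o=least_squares(lambda v:res(v*[1,.01,.01],ins),[5,1.5,0]); print(ins,o.x*[1,.01,.01],o.cost,np.round(o.fun))
```

```text
0 [1.25345692e+00 3.21421344e-02 9.53447767e-04] 21.269088728464094 [-1.  0. -2.  0. -5.  1. -2.  1.  0. -2.]
0.001 [2.07577387 0.02660391 0.00329649] 19.69825444821912 [-2.  0. -1.  0. -5.  0. -3.  0.  0. -1.]
0.002 [2.90513548 0.02095975 0.00549695] 19.621672105668537 [-2.  0. -1.  0. -5.  0. -3.  0.  0. -1.]
0.003 [3.74101222 0.01521203 0.00754919] 21.24414046757015 [-3.  0. -0.  0. -4.  0. -4.  0.  0. -1.]
```

The fit to the wrist picture gives a remaining lean of only about 1–4°. I nudge slightly more, tighten the grip and lift straight out.

```bash
python3 -m pendant '[{"delta_pos":[-0.003,0,0],"spin":0},{"delta_pos":[-0.006,0,0],"spin":0},{"delta_pos":[-0.006,0,0],"spin":0}]' 1 8;  python3 -m pendant '[{"delta_pos":[0.002,0,0],"spin":0},{"delta_pos":[0.004,0,0],"spin":0},{"delta_pos":[0.005,0,0],"spin":0},{"delta_pos":[0.005,0,-0.01],"spin":0},{"delta_pos":[0.005,0,-0.03],"spin":0},{"delta_pos":[0.005,0,-0.05],"spin":0},{"delta_pos":[0.005,0,-0.07],"spin":0},{"delta_pos":[0.005,0,-0.08],"spin":0},{"delta_pos":[0.005,0,-0.08],"spin":0},{"delta_pos":[0.005,0,-0.08],"spin":0}]' 1 40
python3 - <<'E'
from h import *
axes()
for n in ['scene','wrist','top']:
    c=cam(n,n+'8.png')
    if n=='scene':
        o=pix(c,[.57,-.13,.2]).astype(int); print(o); cv2.imwrite('pics/s8.png',cv2.resize(c['color'][max(0,o[1]-100):o[1]+110,o[0]-100:o[0]+100],None,fx=2.8,fy=2.8,interpolation=cv2.INTER_CUBIC))
    for l in ['pump_grip','cup_face']:
        for d in robot.mark_of(n,l)[:3]: print(n,l,round(d['score'],2),np.round(world(c,d['location']),4),np.round(pix(c,world(c,d['location']))))
E
```

```text
t: 12.65
tool_pos: [0.5746, -0.1335, 0.1712]
orientation: [0.472, 3.103, -0.002]
force: [-0.5, 0.1, -2.2]
opening: 0.0404
t: 13.65
tool_pos: [0.5695, -0.1318, 0.2508]
orientation: [0.472, 3.103, -0.002]
force: [-0.3, -0.1, -3.1]
opening: 0.0395
pos [ 0.5695 -0.1318  0.2508] x [-0.955  0.297 -0.003] y [ 0.297  0.955 -0.001] z [ 0.003 -0.002 -1.   ] F [-0.3 -0.1 -3.1] op 0.0395 t 13.65
[226 158]
scene pump_grip 0.86 [ 0.5665 -0.1319  0.2531] [222. 133.]
scene pump_grip 0.74 [ 0.5306 -0.3358  0.0168] [137. 236.]
scene cup_face 0.43 [ 0.5583 -0.1307  0.1441] [230. 180.]
scene cup_face 0.4 [ 0.6349 -0.3005  0.0179] [152. 269.]
wrist pump_grip 0.58 [ 0.5372 -0.3341  0.0238] [153. 199.]
wrist cup_face 0.36 [ 0.642  -0.3004  0.0238] [209. 265.]
top pump_grip 0.86 [ 0.5367 -0.34    0.0232] [465. 220.]
top pump_grip 0.74 [ 0.5592 -0.1281  0.2557] [405. 193.]
top pump_grip 0.52 [ 5.579e-01  4.000e-04 -2.300e-03] [330. 211.]
```

View pics/s8.png

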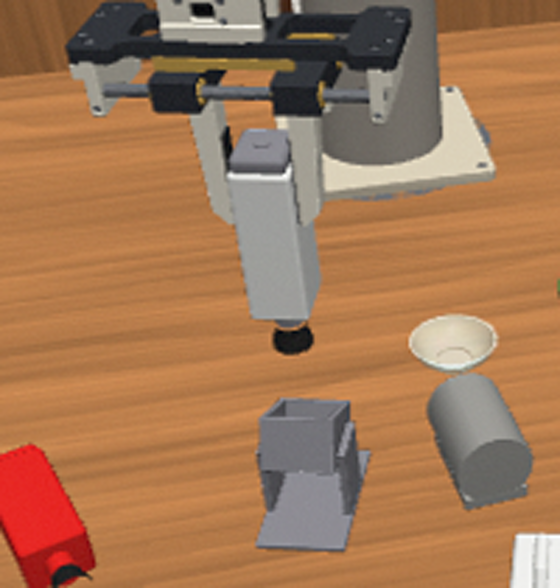

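View pics/wrist8.png

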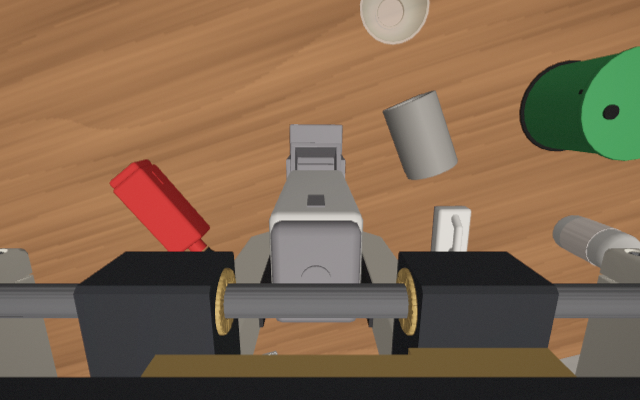

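The pump is out and free (cup at (292,340) in the crop) and nearly upright. I carry it over the valve at the same height.

```bash
python3 -m pendant '[{"delta_pos":[0.005,0.02,0],"spin":0},{"delta_pos":[0.014,0.05,0],"spin":0},{"delta_pos":[0.024,0.085,0],"spin":0},{"delta_pos":[0.034,0.125,0],"spin":0},{"delta_pos":[0.045,0.165,0],"spin":0},{"delta_pos":[0.056,0.205,0],"spin":0},{"delta_pos":[0.066,0.24,0],"spin":0},{"delta_pos":[0.074,0.268,0],"spin":0},{"delta_pos":[0.077,0.28,0],"spin":0},{"delta_pos":[0.077,0.28,0],"spin":0}]' 1 50;python3 -m pendant '[{"delta_pos":[0,0,0.008],"spin":0},{"delta_pos":[0,0,0.014],"spin":0},{"delta_pos":[0,0,0.014],"spin":0}]'
python3 - <<'E'
from h import *
axes()
for n in ['scene','wrist']:
    c=cam(n,n+'9.png')
    if n=='scene':
        np.savez('s9.npz',**c)
        o=pix(c,[.58,.16,.15]).astype(int); print(o); cv2.imwrite('pics/s9.png',cv2.resize(c['color'][max(0,o[1]-70):o[1]+50,o[0]-75:o[0]+75],None,fx=5,fy=5,interpolation=cv2.INTER_CUBIC))
    for l in ['pump_grip','cup_face','valve','lid_top']:
        for d in robot.mark_of(n,l)[:3]: print(n,l,round(d['score'],2),np.round(world(c,d['location']),4),np.round(pix(c,world(c,d['location']))))
E
```

```text
t: 15.1
tool_pos: [0.579, 0.1599, 0.2502]
orientation: [0.468, 3.104, -0.002]
force: [-0.3, -0.6, -2.1]
opening: 0.0401
t: 15.4
tool_pos: [0.5784, 0.1584, 0.2343]
orientation: [0.471, 3.106, -0.004]
force: [-0.4, -0.5, -2.4]
opening: 0.0397
pos [0.5784 0.1584 0.2343] x [-0.955  0.296 -0.   ] y [ 0.296  0.955 -0.002] z [-0.    -0.002 -1.   ] F [-0.4 -0.5 -2.4] op 0.0397 t 15.4
[375 162]
scene pump_grip 0.58 [0.5774 0.1576 0.2381] [377. 124.]
scene pump_grip 0.57 [ 0.5346 -0.3345  0.0214] [136. 236.]
scene cup_face 0.67 [0.5674 0.1587 0.1308] [372. 167.]
scene cup_face 0.59 [ 0.634  -0.2963  0.017 ] [155. 268.]
scene valve 0.82 [0.5783 0.16   0.0942] [373. 185.]
scene valve 0.67 [0.5659 0.3862 0.0241] [463. 192.]
scene valve 0.62 [0.356  0.1532 0.0264] [340. 156.]
scene lid_top 0.93 [0.5367 0.3774 0.0235] [454. 185.]
scene lid_top 0.66 [0.3749 0.1848 0.0265] [355. 158.]
scene lid_top 0.58 [0.5793 0.1836 0.0938] [384. 183.]
wrist valve 0.86 [0.5636 0.3877 0.0255] [505. 104.]
wrist lid_top 0.83 [0.5873 0.186  0.0922] [343. 189.]
wrist lid_top 0.6 [0.5342 0.3804 0.0232] [493.  80.]
wrist lid_top 0.58 [ 0.5694 -0.1315  0.0025] [101. 231.]
```

View pics/s9.png

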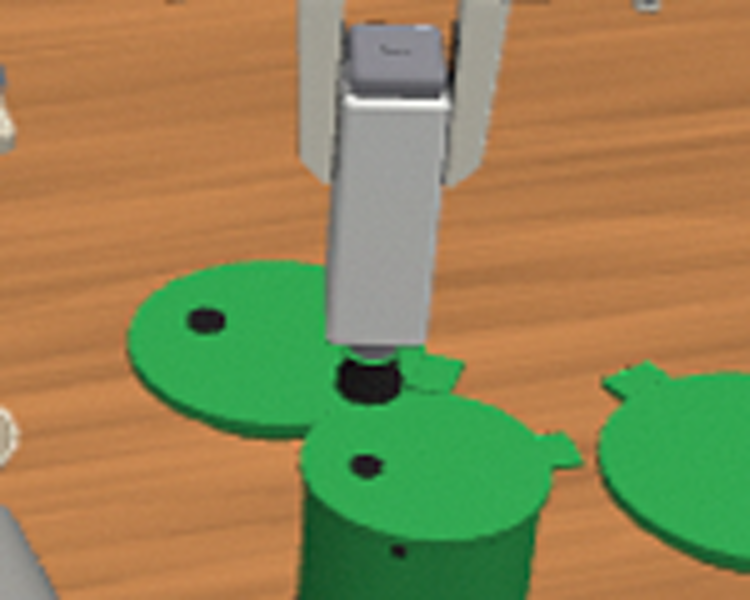

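View pics/wrist9.png

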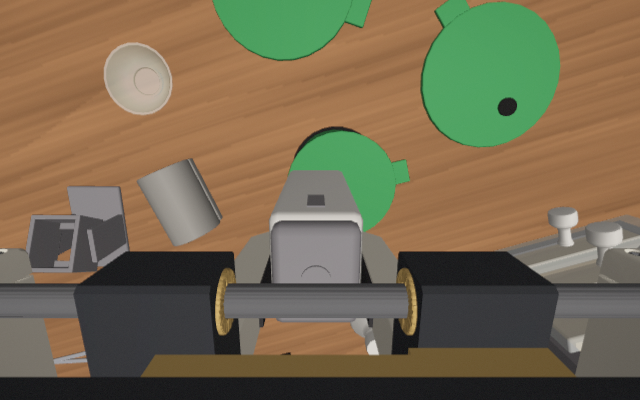

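Run:
```python
import cv2
im=cv2.imread('pics/wrist9.png')[155:335,250:385]
cv2.imwrite('pics/w9c.png',cv2.resize(im,None,fx=3.3,fy=3.3,interpolation=cv2.INTER_CUBIC))
im=cv2.imread('pics/scene9.png')[90:180,355:400]
cv2.imwrite('pics/s9c.png',cv2.resize(im,None,fx=6.6,fy=6.6,interpolation=cv2.INTER_CUBIC))
```

```text
(no output)
```

View pics/w9c.png

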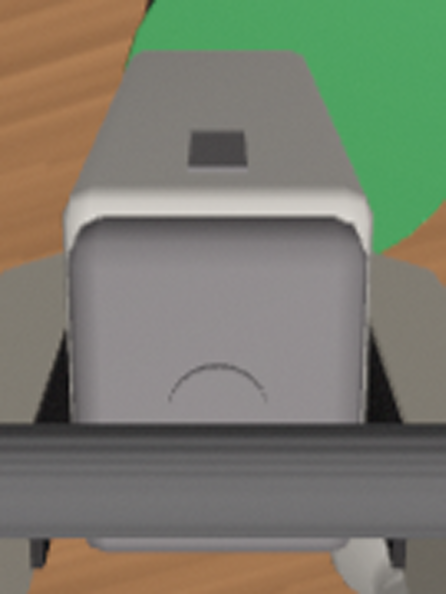

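View pics/s9c.png

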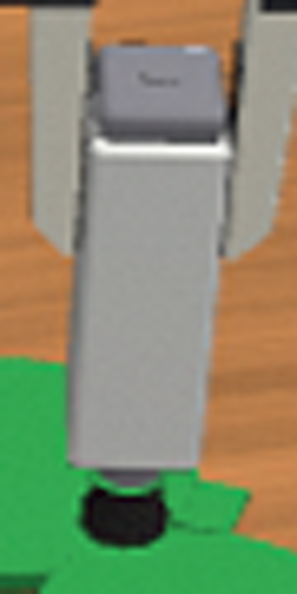

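```bash
cat > fit.py <<'E'
from h import *
from scipy.optimize import least_squares
def fit(W,S,wo,so,cupo,h=None):
    st=robot.read_state(); R=Rn.from_rotvec(st['orientation']).as_matrix()
    G=st['tool_pos']-0.019*R[:,2]; u=np.array([0,0,1.]); l=R[:,0]; y=R[:,1]
    def pt(v,a,b,d):
        t=v[0]; z=np.cos(t)*u+np.sin(t)*l; x=np.cos(t)*l-np.sin(t)*u
        return G+(a+v[2])*x+b*y+(d-v[1])*z
    def res(v):
        hh=v[3]; top=.045-hh; dw=v[4:6]; ds=v[6:8]
        r=[pix(W,pt(v,.024,s*.02,-.075))+dw-o for s,o in zip((-1,1),wo[:2])]
        r+=[pix(W,pt(v,.024,s*.02,top))+dw-o for s,o in zip((-1,1),wo[2:])]
        r+=[pix(S,pt(v,-.024,s*.02,-.075))+ds-o for s,o in zip((-1,1),so[:2])]
        r+=[pix(S,pt(v,-.024,s*.02,top))+ds-o for s,o in zip((-1,1),so[2:])]
        r+=[pix(S,pt(v,0,0,-.109))+ds-cupo]
        return np.concatenate([np.ravel(r),[(hh-.008)/.004],v[2:3]/.004,dw/2,ds/1.5])
    o=least_squares(res,[0,.015,0,.008,0,0,0,0],x_scale=[.1,.01,.01,.01,1,1,1,1])
    C=np.linalg.inv(o.jac.T@o.jac); v=o.x
    print('tilt deg',np.degrees(v[0]),'+-',np.degrees(C[0,0]**.5),'s0',v[1],'ax',v[2],'h',v[3],'shifts',np.round(v[4:],2)); print(np.round(o.fun,1))
    print('cup',np.round(pt(v,0,0,-.109),4))
E
python3 - <<'E'
from fit import *
W=cam('wrist');S=cam('scene')
fit(W,S,np.array([(290,170.2),(341.5,170.8),(270.5,213),(362.5,213)]),np.array([(365.3,160.8),(385.3,160.9),(368.3,113),(390.2,113.5)]),np.array([373.6,169.3]))
E
```

```text
tilt deg -0.548724613536891 +- 0.4496694140269275 s0 0.019743284920360864 ax 0.004339264521074205 h 0.012547400480231034 shifts [ 2.61 -0.21 -0.51 -1.71]
[ 0.1  0.3  1.6 -0.3 -1.3  0.  -1.   0.  -0.2  0.5  0.1  1.   0.1 -0.1
  0.1 -0.1  0.1 -0.6  1.1  1.1  1.3 -0.1 -0.3 -1.1]
cup [0.5737 0.1616 0.1266]
```

Run:
```python
from h import *
S=cam('scene')
def ray(c,p,z):
    d=c['R'].T@np.linalg.solve(c['camera_matrix'],[p[0],p[1],1]); o=-c['R'].T@c['t']; return o+d*(z-o[2])/d[2]
for ds in [(0,0),(-.5,-1.7)]:
    print(ds,np.round(ray(S,np.array([373.2,185.2])-ds,.098),4),np.round(ray(S,np.array([373.6,169.3])-ds,.1266),4),np.round(ray(S,np.array([373.6,169.3])-ds,.131),4))
T=cam('top','top9.png')
```

```text
(0, 0) [0.5854 0.1573 0.098 ] [0.5694 0.1617 0.1266] [0.5754 0.1593 0.131 ]
(-0.5, -1.7) [0.5913 0.1563 0.098 ] [0.5755 0.1607 0.1266] [0.5814 0.1583 0.131 ]
```

```bash
python3 -m pendant '[{"delta_pos":[0,0,0.008],"spin":0},{"delta_pos":[0,0,0.016],"spin":0},{"delta_pos":[0,0,0.021],"spin":0},{"delta_pos":[0,0,0.021],"spin":0},{"delta_pos":[0,0,0.021],"spin":0}]'
python3 - <<'E'
from h import *
axes()
for n in ['scene','top']:
    c=cam(n,n+'10.png')
    if n=='scene':
        im=c['color'][90:210,340:430]
        cv2.imwrite('pics/s10.png',cv2.resize(im,None,fx=5,fy=5,interpolation=cv2.INTER_CUBIC))
    for l in ['pump_grip','cup_face','valve','lid_top']:
        for d in robot.mark_of(n,l)[:3]: print(n,l,round(d['score'],2),np.round(world(c,d['location']),4),np.round(pix(c,world(c,d['location']))))
E
```

```text
t: 16.6
tool_pos: [0.5789, 0.1598, 0.2149]
orientation: [0.468, 3.104, -0.002]
force: [0.9, 0.0, -1.7]
opening: 0.0398
pos [0.5789 0.1598 0.2149] x [-0.956  0.295 -0.002] y [ 0.295  0.956 -0.001] z [ 0.002 -0.002 -1.   ] F [ 0.9  0.  -1.7] op 0.0398 t 16.6
scene pump_grip 0.87 [ 0.5334 -0.3382  0.0215] [135. 235.]
scene pump_grip 0.85 [0.577  0.1609 0.2206] [378. 131.]
scene cup_face 0.6 [0.5711 0.1608 0.1109] [373. 176.]
scene cup_face 0.47 [ 0.6343 -0.2948  0.0163] [155. 268.]
scene cup_face 0.23 [ 0.7467 -0.1974 -0.0027] [212. 310.]
scene valve 0.86 [0.354  0.1542 0.0281] [341. 155.]
scene valve 0.79 [0.5695 0.3861 0.0238] [464. 193.]
scene valve 0.66 [0.58   0.1578 0.096 ] [373. 184.]
scene lid_top 0.94 [0.5788 0.1848 0.0934] [384. 183.]
scene lid_top 0.7 [0.5353 0.376  0.025 ] [453. 184.]
scene lid_top 0.57 [0.3739 0.1866 0.0263] [355. 158.]
top pump_grip 0.78 [ 0.5376 -0.3391  0.0246] [465. 219.]
top pump_grip 0.7 [0.5709 0.1631 0.222 ] [255. 188.]
top valve 0.91 [0.352  0.1562 0.0268] [266. 293.]
top valve 0.88 [0.5663 0.3859 0.0279] [177. 204.]
top valve 0.6 [0.5777 0.1624 0.1   ] [263. 196.]
top lid_top 0.59 [0.5816 0.184  0.0962] [254. 194.]
top lid_top 0.59 [0.3752 0.1884 0.0276] [253. 283.]
top lid_top 0.57 [0.528  0.3766 0.0231] [181. 219.]
```

View pics/s10.png

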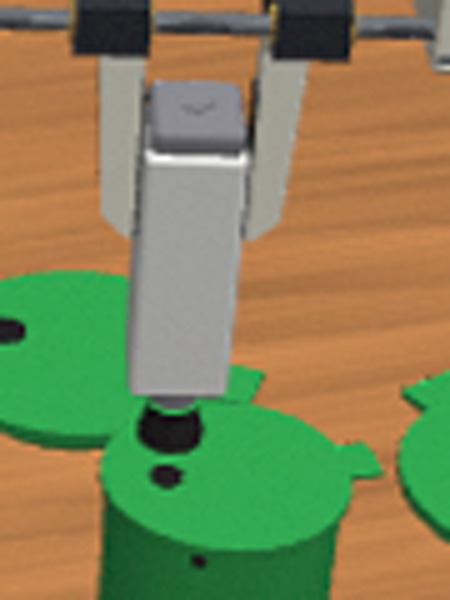

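```bash
python3 -m pendant '[{"delta_pos":[-0.004,0.0005,0],"spin":0},{"delta_pos":[-0.007,0.001,0.002],"spin":0},{"delta_pos":[-0.007,0.001,0.004],"spin":0},{"delta_pos":[-0.007,0.001,0.004],"spin":0}]';  for i in 1 2 3 ; do python3 -m pendant '[{"delta_pos":[0,0,0.002],"spin":0},{"delta_pos":[0,0,0.002],"spin":0}]'|grep -E "tool_pos|force"; done
python3 - <<'E'
from h import *
axes()
c=cam('scene','scene11.png')
im=c['color'][90:210,340:430]
cv2.imwrite('pics/s11.png',cv2.resize(im,None,fx=5,fy=5,interpolation=cv2.INTER_CUBIC))
for l in ['pump_grip','cup_face','valve']:
        for d in robot.mark_of('scene',l)[:3]: print(l,round(d['score'],2),np.round(world(c,d['location']),4),np.round(pix(c,world(c,d['location'])),1))
for dx in [(0,0,0),(.01,0,0),(0,.01,0),(0,0,.01)]: print(pix(c,np.array([.579,.159,.098])+dx))
E
```

```text
t: 17.5
tool_pos: [0.586, 0.1586, 0.2107]
orientation: [0.468, 3.105, -0.002]
force: [-0.4, 0.0, -3.0]
opening: 0.0396
tool_pos: [0.5856, 0.1586, 0.2081]
force: [-0.4, 0.9, -3.0]
tool_pos: [0.5854, 0.1586, 0.2056]
force: [1.1, 0.7, -2.6]
tool_pos: [0.5852, 0.1586, 0.2032]
force: [0.7, 0.2, -1.9]
pos [0.5852 0.1586 0.2032] x [-0.956  0.295 -0.   ] y [ 0.295  0.956 -0.002] z [-0.    -0.002 -1.   ] F [ 0.7  0.2 -1.9] op 0.0397 t 18.1
pump_grip 0.91 [0.5814 0.1604 0.2054] [377.6 139.4]
pump_grip 0.84 [ 0.5338 -0.3361  0.0181] [136.1 236.6]
cup_face 0.65 [0.5727 0.1593 0.0994] [372.2 181. ]
cup_face 0.38 [ 0.6377 -0.2973  0.0196] [153.7 268.6]
valve 0.82 [0.5809 0.1585 0.0932] [372.9 185.7]
valve 0.78 [0.5667 0.3872 0.0246] [463.5 191.6]
valve 0.74 [0.3535 0.1542 0.0305] [340.6 154.2]
[372.98578679 183.30951782]
[374.55984112 186.07612081]
[377.52347958 182.61676352]
[373.29773367 179.42276672]
```

View pics/s11.png

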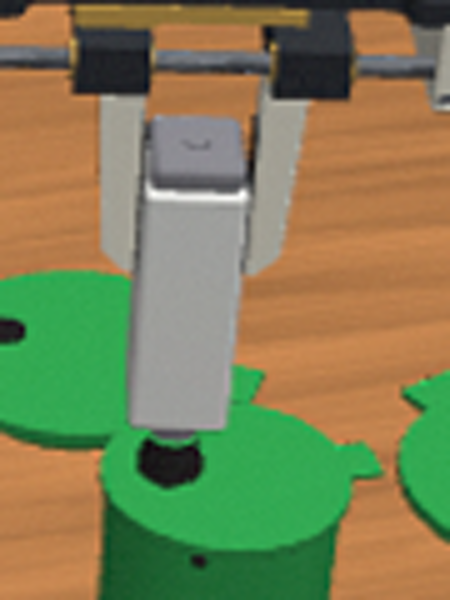

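Run:
```python
import cv2,numpy as np
o=[]
for f in ['scene10','scene11']:
    im=cv2.imread(f'pics/{f}.png')[165:197,358:392]
    im=cv2.convertScaleAbs(im,alpha=2.0,beta=0)
    o.append(cv2.resize(im,None,fx=11,fy=11,interpolation=cv2.INTER_NEAREST))
cv2.imwrite('pics/z11.png',np.hstack(o))
```

```text
(no output)
```

View pics/z11.png

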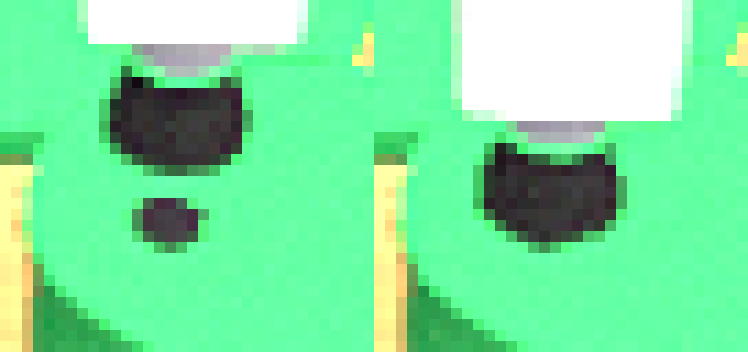

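In the zoom, the cup's near edge is at row 186.8 and the valve's centre at row 185.3. The cup must therefore go about +5 mm in x and −3 mm in y. I correct that, then feel for contact.

```bash
python3 -m pendant '[{"delta_pos":[-0.003,-0.0007,0],"spin":0},{"delta_pos":[-0.0057,-0.0014,0],"spin":0},{"delta_pos":[-0.0057,-0.0014,0],"spin":0},{"delta_pos":[-0.0057,-0.0014,0],"spin":0}]';  for i in 1 2 ; do python3 -m pendant '[{"delta_pos":[0,0,0.002],"spin":0},{"delta_pos":[0,0,0.002],"spin":0},{"delta_pos":[0,0,0.002],"spin":0}]'|grep -E "tool_pos|force"; done
python3 - <<'E'
from h import *
axes()
c=cam('scene','scene12.png')
o=[]
for f in ['scene10','scene12']:
    im=cv2.imread(f'pics/{f}.png')[165:197,358:392]
    im=cv2.convertScaleAbs(im,alpha=2.0,beta=0)
    o.append(cv2.resize(im,None,fx=11,fy=11,interpolation=cv2.INTER_NEAREST))
cv2.imwrite('pics/z12.png',np.hstack(o))
E
```

```text
t: 18.7
tool_pos: [0.5906, 0.1555, 0.2037]
orientation: [0.469, 3.106, -0.003]
force: [0.4, -0.0, -2.1]
opening: 0.0396
tool_pos: [0.5906, 0.1555, 0.2018]
force: [0.1, 0.8, -1.6]
tool_pos: [0.5907, 0.1555, 0.2]
force: [0.4, 0.1, 0.2]
pos [0.5907 0.1555 0.2   ] x [-0.955  0.295 -0.001] y [ 0.295  0.955 -0.002] z [ 0.001 -0.002 -1.   ] F [0.4 0.1 0.2] op 0.04 t 19.3
```

View pics/z12.png

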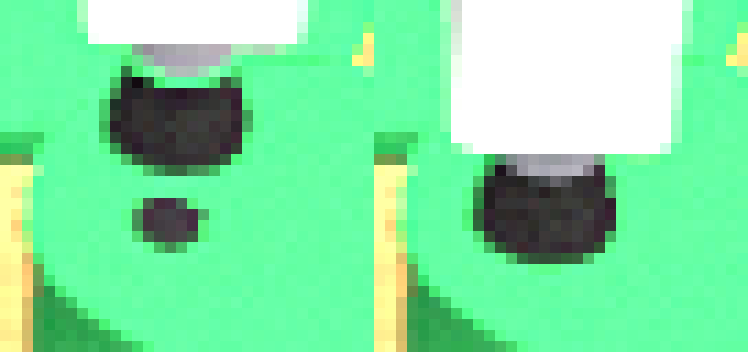

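The cup now overlies the valve pixel to within about 0.3 px, with first contact at TCP z of about 0.201. Before squeezing, I cross-check the tilt and the valve position with the other cameras.

Run:
```python
from h import *
def ray(c,p,z):
    d=c['R'].T@np.linalg.solve(c['camera_matrix'],[p[0],p[1],1]); o=-c['R'].T@c['t']; return o+d*(z-o[2])/d[2]
c=cam('top','top12.png')
im=cv2.imread('pics/top2.png').astype(int)
sub=im[180:215,252:276]; m=(sub.sum(2)<130)
ys,xs=np.nonzero(m); print(sorted(zip(ys+180,xs+252))[:40])
ok=(ys>8)&(ys<25)
sub=im[165:225,225:290]; g=((sub[...,1]>140)&(sub[...,2]<80)).astype(np.uint8)
# bright green top
n,l,st,ce=cv2.connectedComponentsWithStats(g); 
for i in range(1,n):
    if st[i,4]>200: print(st[i],ce[i]+[225,165])
cv2.imwrite('pics/top2c.png',cv2.resize(cv2.imread('pics/top2.png')[165:225,220:290],None,fx=8,fy=8,interpolation=cv2.INTER_NEAREST))
cv2.imwrite('pics/top12c.png',cv2.resize(c['color'][155:225,215:305],None,fx=6,fy=6,interpolation=cv2.INTER_NEAREST))
cv2.imwrite('pics/w12.png',cam('wrist','wrist12.png')['color'])
for X in [(.579,.159,.098),(.585,.157,.098),(.58,.185,.096)]: print(pix(c,X))
```

```text
[(np.int64(193), np.int64(264)), (np.int64(193), np.int64(265)), (np.int64(193), np.int64(266)), (np.int64(193), np.int64(267)), (np.int64(194), np.int64(263)), (np.int64(194), np.int64(264)), (np.int64(194), np.int64(265)), (np.int64(194), np.int64(266)), (np.int64(194), np.int64(267)), (np.int64(195), np.int64(263)), (np.int64(195), np.int64(264)), (np.int64(195), np.int64(265)), (np.int64(195), np.int64(266)), (np.int64(195), np.int64(267)), (np.int64(196), np.int64(264)), (np.int64(196), np.int64(265)), (np.int64(196), np.int64(266)), (np.int64(196), np.int64(267)), (np.int64(197), np.int64(252)), (np.int64(197), np.int64(266)), (np.int64(203), np.int64(275)), (np.int64(204), np.int64(275)), (np.int64(205), np.int64(275)), (np.int64(206), np.int64(274)), (np.int64(206), np.int64(275)), (np.int64(207), np.int64(273)), (np.int64(207), np.int64(274)), (np.int64(207), np.int64(275)), (np.int64(208), np.int64(272)), (np.int64(208), np.int64(273)), (np.int64(208), np.int64(274)), (np.int64(208), np.int64(275)), (np.int64(209), np.int64(271)), (np.int64(209), np.int64(272)), (np.int64(209), np.int64(273)), (np.int64(209), np.int64(274)), (np.int64(209), np.int64(275)), (np.int64(210), np.int64(269)), (np.int64(210), np.int64(270)), (np.int64(210), np.int64(271))]
[  2   8  49  36 958] [252.73382046 188.06367432]
[264.8078969  195.25644165]
[265.75566762 192.73990326]
[253.7769548  194.82126969]
```

View pics/top2c.png

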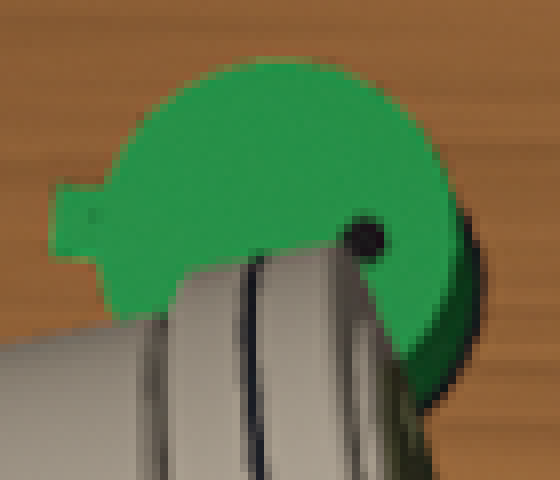

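View pics/top12c.png

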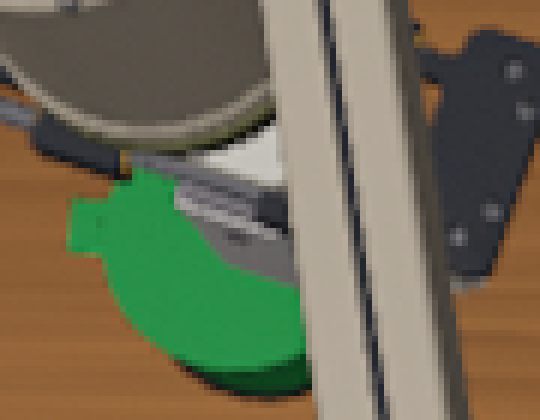

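View pics/w12.png

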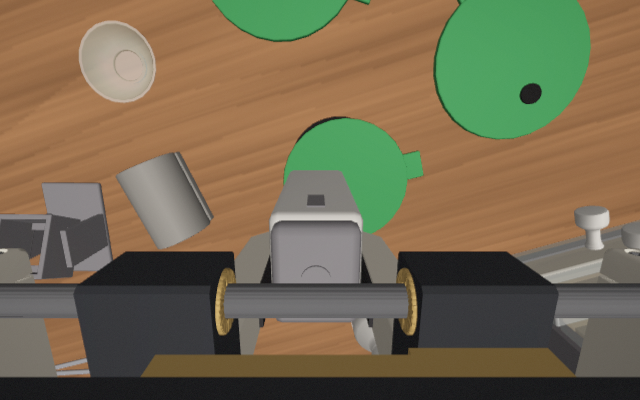

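The top view puts the valve at about (0.581,0.158), which agrees with the scene view within calibration. The wrist and scene edges both put the tilt within a few degrees of upright. Now I press gently towards half-squeeze, with a free-hanging force baseline of about −2.4 N.

```bash
for i in 1 2 3; do python3 -m pendant '[{"delta_pos":[0,0,0],"spin":0},{"delta_pos":[0,0,0],"spin":0}]' 1 60|grep -E "tool_pos|force"; done; python3 -m pendant '[{"delta_pos":[0,0,0.001],"spin":0},{"delta_pos":[0,0,0.002],"spin":0},{"delta_pos":[0,0,0.002],"spin":0}]'|grep -E "tool_pos|force"; for i in 1 2 3; do python3 -m pendant '[{"delta_pos":[0,0,0],"spin":0},{"delta_pos":[0,0,0],"spin":0}]'|grep -E "tool_pos|force"; done
```

```text
tool_pos: [0.5907, 0.1555, 0.2]
force: [0.2, -0.2, -0.6]
tool_pos: [0.5907, 0.1555, 0.2]
force: [0.2, -0.5, -1.1]
tool_pos: [0.5907, 0.1555, 0.2]
force: [-1.3, -0.0, -0.2]
tool_pos: [0.5907, 0.1555, 0.198]
force: [-0.3, -0.4, 1.6]
tool_pos: [0.5907, 0.1555, 0.1981]
force: [0.1, 0.7, 0.7]
tool_pos: [0.5907, 0.1555, 0.1981]
force: [-0.7, 0.3, -0.8]
tool_pos: [0.5907, 0.1555, 0.1981]
force: [-0.4, -0.7, 1.1]
```

```bash
python3 -m pendant '[{"delta_pos":[0,0,0.001],"spin":0},{"delta_pos":[0,0,0.0015],"spin":0},{"delta_pos":[0,0,0.0015],"spin":0}]'|grep -E "tool_pos|force"; for i in 1 2 3 4 5; do python3 -m pendant '[{"delta_pos":[0,0,0],"spin":0},{"delta_pos":[0,0,0],"spin":0}]'|grep -E "tool_pos|force"; done
python3 - <<'E'
from h import *
axes()
c=cam('scene','scene13.png')
o=[]
for f in ['scene10','scene13']:
    im=cv2.imread(f'pics/{f}.png')[165:197,358:392]
    im=cv2.convertScaleAbs(im,alpha=2.0,beta=0)
    o.append(cv2.resize(im,None,fx=11,fy=11,interpolation=cv2.INTER_NEAREST))
cv2.imwrite('pics/z13.png',np.hstack(o))
cv2.imwrite('pics/s13.png',cv2.resize(c['color'][100:230,340:430],None,fx=4.5,fy=4.5,interpolation=cv2.INTER_CUBIC))
for l in ['pump_grip','cup_face','lid_top']:
        for d in robot.mark_of('scene',l)[:3]: print(l,round(d['score'],2),np.round(world(c,d['location']),4),np.round(pix(c,world(c,d['location'])),1))
E
```

```text
tool_pos: [0.5907, 0.1555, 0.1966]
force: [-0.6, 0.6, 1.2]
tool_pos: [0.5907, 0.1555, 0.1967]
force: [0.1, 1.0, 2.2]
tool_pos: [0.5907, 0.1555, 0.1967]
force: [-1.5, -0.3, 1.7]
tool_pos: [0.5907, 0.1555, 0.1967]
force: [-1.2, -1.0, 1.6]
tool_pos: [0.5907, 0.1555, 0.1967]
force: [-1.9, -0.3, 1.6]
tool_pos: [0.5907, 0.1555, 0.1967]
force: [-0.3, -0.2, 2.0]
pos [0.5907 0.1555 0.1967] x [-0.955  0.295 -0.001] y [ 0.295  0.955 -0.002] z [ 0.001 -0.002 -1.   ] F [-0.3 -0.2  2. ] op 0.0397 t 22.25
pump_grip 0.67 [0.5922 0.1574 0.2005] [377.8 144.5]
pump_grip 0.66 [ 0.536  -0.3347  0.0232] [136.1 235.4]
cup_face 0.63 [0.5787 0.1564 0.0975] [371.7 183.6]
cup_face 0.43 [ 0.6352 -0.3027  0.015 ] [151.3 269.9]
lid_top 0.85 [0.3736 0.188  0.0251] [355.6 158.4]
lid_top 0.57 [0.5786 0.1815 0.0932] [383.  183.5]
lid_top 0.57 [0.5366 0.3771 0.0253] [453.5 184.5]
```

View pics/z13.png

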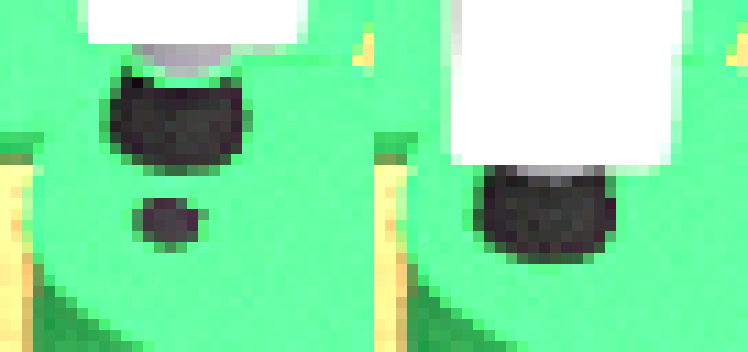

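View pics/s13.png

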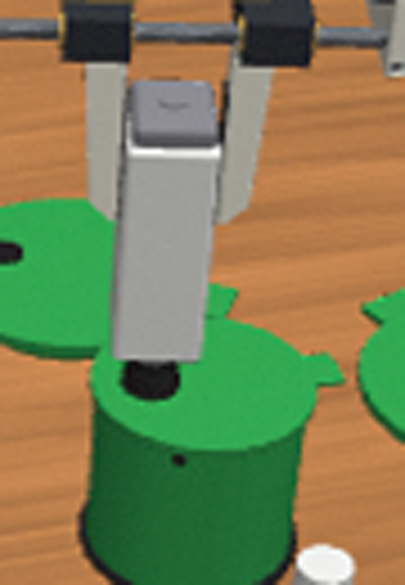

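Run:
```python
from h import *
def ray(c,p,z):
    d=c['R'].T@np.linalg.solve(c['camera_matrix'],[p[0],p[1],1]); o=-c['R'].T@c['t']; return o+d*(z-o[2])/d[2]
axes(); s=robot.read_state(); R=Rn.from_rotvec(s['orientation']).as_matrix()
c=cam('wrist','wrist14.png')
q=cam('scene'); 
rel=lambda X: np.round(((X-s['tool_pos'])@R)*1000,1)[:2]
for z in (.244,.246,.248):
    print(z,'top back',rel(ray(c,(316,220),z)),rel(ray(c,(316,227.7),z)),'front',rel(ray(c,(316,321.5),z)))
print('bar bottom back',rel(ray(c,(316,170.5),.126)))
print('valve from scene',rel(ray(q,(372.8,184.8),.098)),'top',rel(np.array([.581,.1585,.098])))
# lid ellipse in wrist
im=c['color'].astype(int); g=((im[...,1]>130)&(im[...,2]<110)&(im[...,0]<130)).astype(np.uint8)
n,l,st,ce=cv2.connectedComponentsWithStats(g)
for i in range(1,n):
    if st[i,4]>300: print(st[i])
# lid points: project model circle
a=np.linspace(0,2*np.pi,300)
im2=cv2.resize(c['color'],None,fx=3,fy=3,interpolation=cv2.INTER_CUBIC)
P=np.array([pix(c,[.5805+.053*np.cos(t),.185+.053*np.sin(t),.096]) for t in a]); cv2.polylines(im2,[((P+.5)*3-.5).astype(int)],True,(0,0,255),1)
cv2.imwrite('pics/w14.png',im2[300:980,720:1380])
```

```text
pos [0.5907 0.1555 0.1967] x [-0.955  0.295 -0.001] y [ 0.295  0.955 -0.002] z [ 0.001 -0.002 -1.   ] F [-1.7 -0.1  1.1] op 0.0398 t 22.45
0.244 top back [30.1  1.4] [27.   1.4] front [-14.7   1.4]
0.246 top back [30.7  1.4] [27.7  1.4] front [-13.3   1.4]
0.248 top back [31.4  1.4] [28.4  1.4] front [-11.9   1.4]
bar bottom back [30.5  1.6]
valve from scene [ 7.1 -0.5] top [10.3  0.1]
[ 213    0  132   39 3627]
[  437     0   156   139 17564]
[ 283  118  142  117 8146]
```

View pics/w14.png

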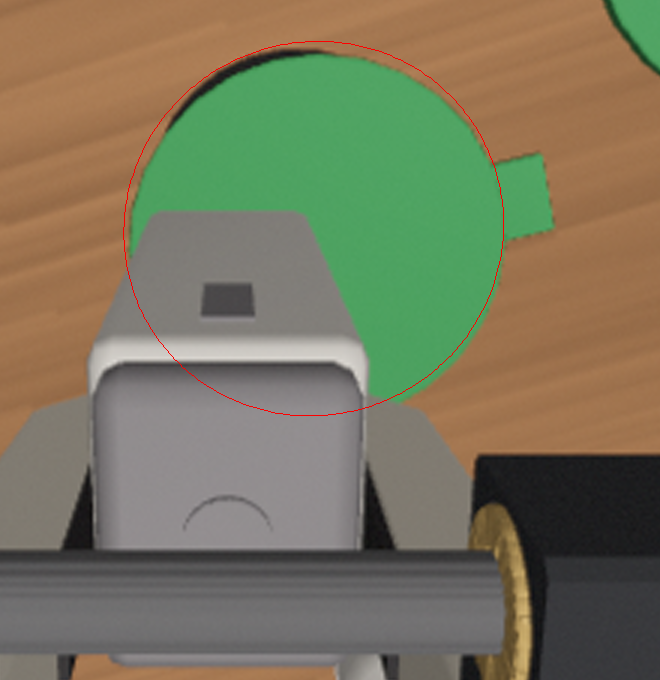

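The checks agree:
- **Tilt:** wrist-camera rays put the pump's top centre at tool x ≈ 7–9 mm and its lower end at ≈ 7 mm, so it is upright within about 1–2°.
- **Cup position:** it lies over the valve within about 1–3 mm.
- **Press force:** about 4 N, which is about 6 mm of squeeze.

Handing in.

```bash
python3 -c "
from h import *
axes(); print(robot.close_job()); axes()"
```

```text
pos [0.5907 0.1555 0.1967] x [-0.955  0.295 -0.001] y [ 0.295  0.955 -0.001] z [ 0.001 -0.002 -1.   ] F [-0.6 -0.9  1.3] op 0.0397 t 22.55
the job is handed in; nothing more can be done
None
the job is handed in; nothing more can be done
```

The job is handed in at t ≈ 22.6 s, with the pump still held on the valve; no verdict was reported.

**What I did:**
- I pressed the lid down between its centre and the tab. It met a hard stop at z ≈ 0.096 m, and the overlay in the scene view showed it level.
- I drew the pump 50 mm out of its dock and turned it upright in a soft grip by pushing its cup end against the sleeve. I then tightened the grip, lifted it clear and lowered its cup onto the valve.

**Last checks:**
- **Press force:** about 4 N, which puts the cup at roughly half-squeeze (about 6 mm).
- **Cup position:** the scene view puts the cup within about 1 mm of the valve's centre. The wrist view suggests up to about 3 mm.
- **Tilt:** wrist and scene edges put the pump within about 2° of upright. The scene-camera network marks disagreed, giving 3–7°; the last, about 7°, is at the limit. I trusted the edges because the top-camera network mark agreed with them.
- **Calibration:** the three cameras differed by about 3–4 mm on the valve's position along x.
- **Bystanders:** I came near none of them and touched none, but I did not measure their positions again at the end.

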